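# Open the push-and-turn safety cap

## Robot

A 6-joint arm with a two-finger parallel gripper is mounted at the origin on a cart in front of the work surface, level with it; the furniture and walls round the work are solid. World frame = base frame: x ahead of the robot, y to its left, z up, the work surface at z = 0. Lengths are in m, angles in rad, forces in N, time in s.
With the tool pointing down it reaches from about 0.35 to 0.775 m from the base axis. Payload 5.5 kg.
Tool frame: the origin (TCP) lies at the very end of the fingers, on their centre line; the grasp point (between the pads) lies env.grasp_offset behind it (env.grasp_offset is the distance from the TCP to the grasp point, in m); x points along the fingers, y is the direction in which the jaws open and shut, and the axes are right-handed (so a half turn about x gives the same grasp; the last joint's range is limited). The gripper opens to 85 mm and grips with 20 to 120 N. Pads are 22 mm wide; open, the fingers measure 114 mm over their backs; the gripper's body (76 mm by 85 mm) begins 54 mm behind the grasp point. The pads swing forward as they close: fully open they stand 13 mm farther back than shut.
Start: joints at [0.976, 0.313, 0.046, 1.304, 0, 1.431], TCP at [0.253, 0.517, 0.231] pointing down, gripper open.
Joint ranges: [-2.76, 2.76], [-0.86, 1.69], [-1.03, 1.26], [-2.2, 2.34], [-1.47, 1.5], [-3.14, 3.14]. Speed limits (rad/s): [2.57, 2.57, 3.14, 3.14, 3.14, 3.14].

## Interface

Orientations are given as a unit quaternion [w, x, y, z].
In Python, from workcell import get_state, viewer, job, env gives the robot as it stands.
- The arm moves only by the tool send_rows, never from a script. Its argument "plan" is a list of rows, each a list of 6 numbers: the shift along the tool's x, y, z in mm, then the turn, a rotation vector about the tool's x, y, z in degrees. A call has exactly 10 rows; each row is the pose to reach, as a shift and turn from the pose commanded when the call began, along the tool's axes at that moment; what a row does not reach only later rows make up. A row lasts 1/8 s, in which the tool goes at most 62.5 mm and 10.7 degrees, less where a joint would pass 70% of its speed; a pose out of reach is approached as far as the arm can. A call with a gripper value outside its range is refused whole. "claw" is the finger opening in mm, from 0 to 85.4, set as the call begins (left out, the last holds). The fingers move at their own pace and stop on an object; "newtons" is the grip in N (left out, the last holds). Time passes only in rows, so rows that repeat a pose let the fingers close, or fill a call up. It gives the time, the measured TCP pose, the force and the opening at its end, in the units of the state.
- get_state(): the state, without advancing time (a new reading comes with each control period).
- viewer.read_camera(name): name is "scene" or "top" or "wrist"; returns a dict with "frame" (420x560x3 uint8, blue, green, red), "mtx" (3x3 intrinsics, pixels), "rvec" (rotation vector, rad) and "tvec" (3), from world to camera coordinates, as OpenCV has them. Camera axes: x right, y down, z forward; pixel columns grow to the right and rows downward; lengths in m; the calibration is good to about 2 mm. The wrist camera is an equidistant fisheye: a pixel r from the principal point sees the ray r / f radians off the axis. A picture is of the moment at which its call begins. There is no depth.
- job.hand_in(): hands the job in, once; it reports no verdict.
The state is a dict: "clock": time; "joint_pos": joint angles; "qvel": joint speeds; "tau": joint torques, N m; "tcp_pos": TCP position; "orientation": TCP orientation; "wrist_force": force on the tool from outside, world axes, zero at the start; "ft_torque": the same for the moment, N m; "finger_gap": finger opening in m.
Only numpy, scipy, OpenCV 4.12 (cv2) and the standard library are available. Lean on these libraries where they do the work, as an engineer would, in place of code of your own. Each camera call takes 0.05 s, during which the arm holds its last target.

## Task

We are about to wash down the counter, and the cleaner concentrate has to be opened so that it can be measured out: it is the tall square bottle with the wide ribbed safety cap, standing in the cleaning caddy. Press the cap down, keep it pressed while you twist it anticlockwise until it is free, then lift it straight off, leaving the bottle and the caddy's other things standing in their pockets. Finish while still holding the cap in the gripper, level and still, about 5 cm above the open neck.

Things in the scene. Friction and masses are not known exactly. Their poses are not given: they have to be found in the camera images.
- cap_center (a point): centre of the white push-and-turn safety cap: round, ribbed, diameter 43 mm, height 33 mm; this point is on its axis half-way up, z out of its top. Closed, it is 146.5 mm above the bottle's foot, 150.5 mm above the counter. Nothing stands within 30 mm of the cap's sides; fingers may reach 12 mm below its lower edge beside the neck.
- cap: the same cap; origin at the centre of its lower edge, z up. Loose part, 42 g, hooked under the neck's ledges by three inner lugs. A spring in it holds it up in locked notches with about 4 N: pressed 3 mm (about 8 N) it leaves the catches, at 5.5 mm (about 11 N) it bottoms; press 4 to 5 mm. Not pressed, it does not turn, and lifting it takes the bottle along.
- bottle_mouth (a point): centre of the bottle's rim (neck 24 mm across), 152 mm above its foot, z up. The closed cap covers it, the cap's centre 5.5 mm lower. Kept pressed and turned anticlockwise as seen from above, the cap is free after 55 to 85 degrees (0.96 to 1.48 rad; aim at 1.2 rad in one grasp), beyond that is a stop; free, it lifts straight off.
- bottle: white plastic bottle, 0.4 to 0.75 kg, body 64 x 64 mm and 104 mm high, shoulder sloping in to the neck from 106 to 122 mm, 152 mm to its rim; loose in its pocket with 1.5 mm play on each side, so that the pocket keeps it from turning. Origin at the centre of its foot, z up; its x axis is that of the caddy
- caddy: grey plastic caddy fixed to the counter, 75 x 217 mm, 60 mm high, with three pockets in a row along its y axis, 71 mm apart; floor and walls 4 mm. Origin under its centre, z up. Which thing stands in which pocket changes
- flip_bottle_center (a point): centre (46 mm up) of the low square bottle with a narrow flip-top cap, 64 x 64 x 93 mm, in another pocket; leave it alone
- brush_center (a point): centre (38 mm up) of the round palm brush with a wooden knob, 62 mm across, 76 mm high, in another pocket; leave it alone
Mind the look-alikes: they are no part of the job. Leave any blue, orange or yellow look-alike of the cap alone.

How it is judged:
On the way, in this order (a step that is already met when the one before it is completed fails the run):
1. the cap is pressed down out of its catches (at least 2.6 mm) (z of cap_center in the frame of bottle below 0.1439 m and angle between the x axis of cap_center and the x axis of bottle, either way round below 0.3 rad), for 0.1 s.
2. the cap is turned free on the neck (at least 50 degrees) (z of cap_center in the frame of bottle below 0.1535 m and horizontal distance between cap_center and bottle_mouth below 0.006 m and angle between the x axis of cap_center and the x axis of bottle, either way round above 0.87 rad), for 0.1 s.
At the end, for the whole second after the job is handed in: The gripper holds the cap (over 1 N), within 0.3 rad of level, its lower edge 25 to 110 mm above the bottle's rim and its axis within 40 mm of the neck's; the cap touches the bottle no more, and the bottle stands upright (0.08 rad) on its pocket's floor (8 mm), untouched by the arm (z of cap_center in the frame of bottle_mouth between 0.0415 and 0.1265 m and horizontal distance between cap_center and bottle_mouth below 0.04 m and angle between cap_center's own z axis and vertical below 0.3 rad and linear speed of cap below 0.02 m/s and contact force between the fingers and cap above 1 N and contact force between bottle and cap below 0.1 N and angle between bottle's own z axis and vertical below 0.08 rad and z of bottle in the frame of caddy below 0.008 m and contact force between the arm and bottle below 0.1 N); the arm keeps its last pose, push and grip.
It fails at once if the bottle is pulled up in its pocket by more than 15 mm (z of bottle in the frame of caddy above 0.019 m).
It fails at once if the flip-top bottle is pushed or lifted by more than 15 mm (distance of flip_bottle_center from where it was at the start of the episode above 0.015 m).
It fails at once if the brush is pushed or lifted by more than 15 mm (distance of brush_center from where it was at the start of the episode above 0.015 m).
It also fails if it takes over 38 s, if anything falls off the work surface, if the arm or the gripper's body presses on something with over 40 N, if the wrist force passes 120 N, or if a joint passes its speed limit or range.

## Working session

There is one attempt and no reset: what is moved stays moved. The work goes in short steps, Python scripts to look and compute and a tool call to move; the robot and the scene stay as the last step left them, time stands still between calls to the robot, and variables do not carry over. Pictures are saved under pics/ and viewed, and the job is handed in when it is done.

Besides the shell and the picture viewer there is one more tool, called after ">>>" in YAML: its name, and indented under it one key for each argument. send_rows: Moves the arm, as the interface text tells. Its arguments: {"type":"object","properties":{"plan":{"type":"array"},"claw":{"type":"number"},"newtons":{"type":"number"}},"required":["plan"]}

```bash
ls; mkdir -p pics; python3 - <<'E'
from workcell import get_state, viewer, job, env
import cv2
print(get_state()); print(env.grasp_offset)
for n in ("scene","top","wrist"):
    c=viewer.read_camera(n); cv2.imwrite(f"pics/{n}0.png",c["frame"]); print(n,c["mtx"].tolist(),c["rvec"],c["tvec"])
E
```

```text
pics
{'clock': 0.0, 'joint_pos': array([9.76376271e-01, 3.14005775e-01, 4.49846427e-02, 1.30360315e+00,
       4.73425583e-05, 1.43120661e+00]), 'qvel': array([-0.00049367, -0.00120709,  0.00166025,  0.00208214, -0.000889  ,
        0.00086788]), 'tau': array([-6.04477318e-04, -4.80628681e+01,  2.98531920e+01,  1.94031000e-02,
       -1.99918281e-04, -3.66394488e-06]), 'tcp_pos': array([0.25230654, 0.51612291, 0.23040813]), 'orientation': array([ 0.68865268,  0.15882701,  0.68914773, -0.16002148]), 'wrist_force': array([-0.13594455, -0.48658948,  0.44630817]), 'ft_torque': array([-0.03695444,  0.04832501,  0.03261734]), 'finger_gap': 0.08584640922178169}
0.0187
scene [[469.4310975628561, 0.0, 282.2401242664053], [0.0, 469.4310975628561, 213.96245855681465], [0.0, 0.0, 1.0]] [ 2.18340394 -0.900695    0.39914857] [-0.33610947  0.38999969  0.60007619]
top [[542.860779979775, 0.0, 286.9547852663539], [0.0, 542.860779979775, 208.72286123639887], [0.0, 0.0, 1.0]] [ 2.16581337 -2.15260602  0.11045636] [0.08340356 0.5389785  1.01029202]
wrist [[325.19226210127806, 0.0, 282.14434177229697], [0.0, 325.19226210127806, 208.0650933490855], [0.0, 0.0, 1.0]] [-2.43153794 -1.51811139 -0.2351297 ] [-0.57307224 -0.04108087  0.37961778]
```

View pics/scene0.png

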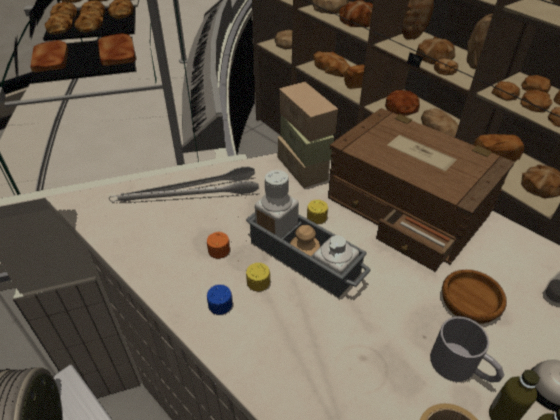

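View pics/top0.png

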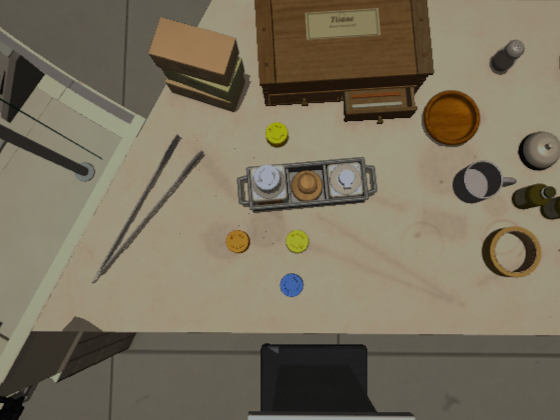

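View pics/wrist0.png

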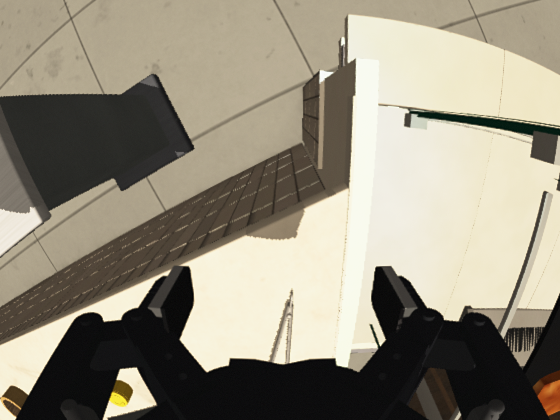

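The tall bottle stands in the left pocket: its cap is at about (267,176) in top and (277,183) in scene. The brush is in the middle pocket, the flip-top bottle in the right one. Next I'll enlarge both views and triangulate.

```bash
python3 - <<'E'
import cv2,numpy as np
t=cv2.imread("pics/top0.png");s=cv2.imread("pics/scene0.png")
a=cv2.resize(t[140:230,225:385],(800,450),interpolation=cv2.INTER_CUBIC)
b=cv2.resize(s[160:300,235:375],(600,600),interpolation=cv2.INTER_CUBIC)
cv2.imwrite("pics/tz.png",a);cv2.imwrite("pics/sz.png",b)
E
```

```text
(no output)
```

View pics/tz.png

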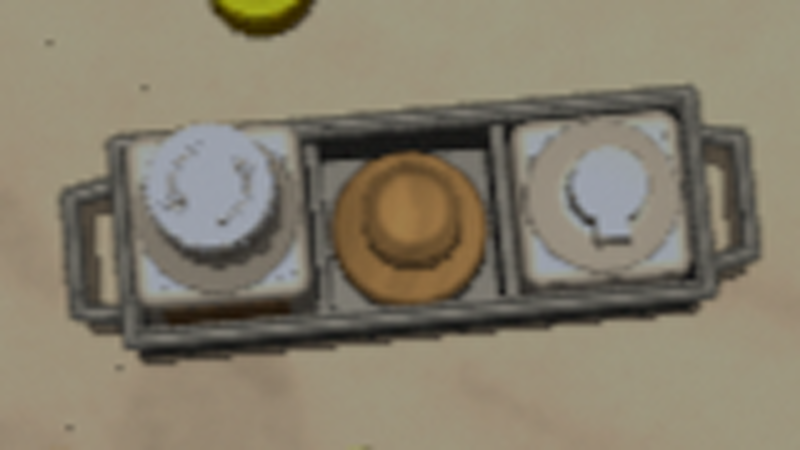

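View pics/sz.png

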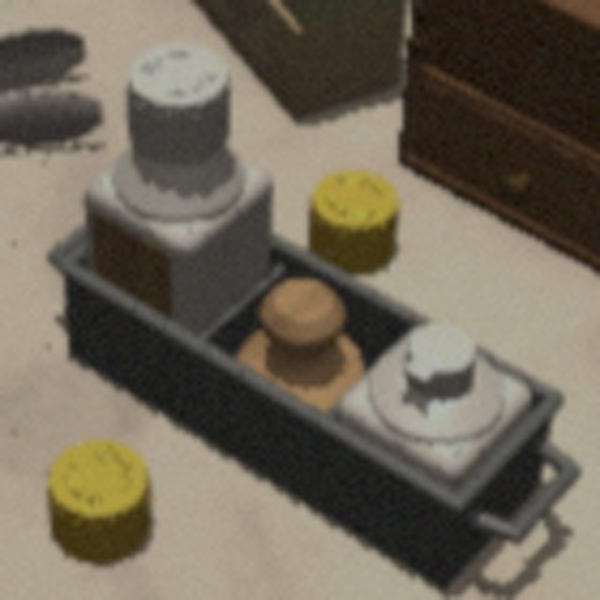

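```bash
cat > h.py <<'E'
import cv2,numpy as np
from workcell import get_state, viewer, job, env
from scipy.spatial.transform import Rotation as R
def ray(c,uv):
    M=cv2.Rodrigues(np.array(c["rvec"],float))[0];t=np.array(c["tvec"],float)
    d=np.linalg.solve(c["mtx"],[uv[0],uv[1],1.]);o=-M.T@t
    return o,M.T@d
def onz(c,uv,z):
    o,d=ray(c,uv);return o+d*(z-o[2])/d[2]
def tri(rs):
    A=0;b=0
    for o,d in rs:
        d=d/np.linalg.norm(d);P=np.eye(3)-np.outer(d,d);A=A+P;b=b+P@o
    return np.linalg.solve(A,b)
E
python3 - <<'E'
from h import *
cs={}
for n,r in (("top",(245,160,290,195)),("scene",(258,165,296,195))):
    c=viewer.read_camera(n);cs[n]=c
    f=c["frame"].astype(int);x0,y0,x1,y1=r;f=f[y0:y1,x0:x1]
    if n=="top": m=(f[...,0]-f[...,2]>5)&(f[...,0]>120)
    else: m=(f.min(2)>125)
    m=cv2.morphologyEx(m.astype(np.uint8),cv2.MORPH_CLOSE,np.ones((3,3)))
    k,l,st,ce=cv2.connectedComponentsWithStats(m)
    i=1+np.argmax(st[1:,4]);
    cnt=max(cv2.findContours((l==i).astype(np.uint8),0,1)[0],key=len)
    h=cv2.convexHull(cnt);e=cv2.fitEllipse(h)
    print(n,st[1:].tolist(),ce[i]+[x0,y0],e)
    c["uv"]=np.array(e[0])+[x0,y0]
    v=cv2.resize(c["frame"][y0:y1,x0:x1],None,fx=12,fy=12,interpolation=0)
    cv2.ellipse(v,((e[0][0]*12+6,e[0][1]*12+6),(e[1][0]*12,e[1][1]*12),e[2]),(0,0,255),1)
    cv2.imwrite(f"pics/fit_{n}.png",v)
t,s=cs["top"],cs["scene"]
print("tri",tri([ray(t,t["uv"]),ray(s,s["uv"])]),"z.167:",onz(t,t["uv"],.167),onz(s,s["uv"],.167))
q=[onz(t,((x+.5)/5-.5+225,(y+.5)/5-.5+140),.06) for x,y in((107,140),(693,88),(715,300),(130,348))]
print(np.array(q)); 
for i in range(4):
    d=q[(i+1)%4]-q[i];print(np.linalg.norm(d),np.degrees(np.arctan2(d[1],d[0])))
ctr=np.mean(q,0);print(ctr)
E
```

```text
top [[9, 5, 28, 24, 503], [34, 31, 5, 4, 14], [9, 33, 3, 2, 5]] [266.8667992  176.25646123] ((22.825353622436523, 15.726846694946289), (23.647708892822266, 29.035329818725586), 66.42266082763672)
scene [[0, 0, 38, 30, 736]] [274.67527174 177.25407609] ((16.545000076293945, 17.00011444091797), (37.605125427246094, 47.691959381103516), 128.77694702148438)
tri [0.57865499 0.1202804  0.15315831] z.167: [0.57861826 0.11776243 0.167     ] [0.56433164 0.10983132 0.167     ]
[[ 0.61252999  0.16392555  0.06      ]
 [ 0.63345092 -0.05633211  0.06      ]
 [ 0.55310406 -0.06379636  0.06      ]
 [ 0.5338803   0.1541588   0.06      ]]
0.22124900964758912 -84.57410290278976
0.08069283248025103 -174.69244041844618
0.21880128696333484 95.04047510571365
0.07925379681357118 7.078776979462033
[0.58324132 0.04948897 0.06      ]
```

```bash
python3 - <<'E'
from h import *
a=cv2.imread("pics/fit_top.png");b=cv2.imread("pics/fit_scene.png")
h=max(a.shape[0],b.shape[0]);o=np.zeros((h,a.shape[1]+b.shape[1],3),np.uint8);o[:a.shape[0],:a.shape[1]]=a;o[:b.shape[0],a.shape[1]:]=b
print(a.shape,b.shape);cv2.imwrite("pics/fits.png",cv2.resize(o,None,fx=.8,fy=.8))
s=cv2.imread("pics/scene0.png");print(s[165:195,277].tolist());print(s[178,258:296].tolist())
t=cv2.imread("pics/top0.png");print(t[177,245:290].tolist());print(t[160:200,267].tolist())
E
```

```text
(420, 540, 3) (360, 456, 3)
[[139, 158, 171], [135, 154, 168], [137, 156, 169], [142, 162, 175], [148, 166, 176], [155, 171, 174], [154, 166, 168], [133, 142, 145], [143, 155, 156], [161, 174, 174], [165, 177, 178], [165, 177, 178], [166, 178, 179], [163, 177, 176], [165, 178, 177], [166, 175, 175], [144, 152, 154], [144, 156, 155], [158, 171, 171], [129, 139, 141], [89, 95, 95], [62, 67, 69], [61, 65, 68], [58, 63, 64], [53, 57, 60], [57, 61, 65], [60, 65, 68], [59, 63, 66], [57, 62, 65], [56, 62, 63]]
[[143, 164, 177], [143, 162, 174], [143, 163, 176], [146, 165, 177], [143, 162, 173], [144, 162, 175], [144, 160, 167], [146, 158, 158], [162, 176, 175], [166, 178, 178], [166, 178, 177], [163, 177, 176], [162, 176, 174], [163, 175, 173], [164, 177, 177], [166, 178, 177], [165, 177, 177], [161, 175, 175], [164, 175, 175], [163, 177, 176], [162, 174, 175], [164, 177, 177], [163, 175, 173], [156, 165, 164], [155, 166, 165], [151, 157, 157], [141, 147, 147], [159, 165, 163], [161, 174, 172], [149, 161, 162], [124, 137, 144], [140, 157, 171], [140, 159, 172], [138, 155, 169], [137, 155, 1
[... 748 characters left out ...]
, 96], [88, 95, 97], [91, 98, 100]]
[[125, 149, 156], [123, 147, 156], [123, 147, 156], [124, 147, 156], [134, 147, 152], [165, 159, 155], [172, 161, 156], [172, 161, 155], [172, 161, 155], [173, 161, 156], [172, 161, 156], [172, 161, 155], [172, 161, 155], [172, 160, 155], [173, 161, 155], [172, 161, 156], [172, 161, 155], [173, 161, 156], [173, 162, 156], [173, 161, 156], [172, 161, 155], [173, 162, 157], [173, 161, 156], [172, 161, 155], [173, 162, 156], [173, 162, 156], [172, 161, 156], [173, 162, 156], [173, 162, 156], [109, 108, 106], [67, 71, 73], [51, 55, 57], [54, 60, 64], [72, 81, 85], [99, 110, 116], [103, 115, 122], [103, 115, 122], [106, 118, 124], [88, 99, 105], [99, 111, 117]]
```

View pics/fits.png

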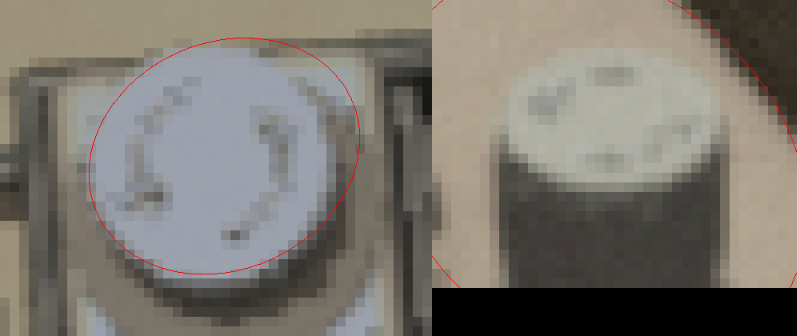

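```bash
python3 - <<'E'
from h import *
t=viewer.read_camera("top");s=viewer.read_camera("scene")
a=(266.5,176.8);b=(276.5,177.1)
print("tri",tri([ray(t,a),ray(s,b)]),onz(t,a,.167),onz(s,b,.167))
q=get_state();print(q["clock"],R.from_quat(q["orientation"],scalar_first=True).as_matrix())
w=viewer.read_camera("wrist");m=R.from_rotvec(np.array(w["rvec"])).as_matrix();T=R.from_quat(q["orientation"],scalar_first=True).as_matrix()
print("cam in tool",T.T@(-m.T@w["tvec"]-q["tcp_pos"]));print(T.T@m.T)
E
```

```text
tri [0.57774756 0.11959041 0.1648475 ] [0.57678457 0.11996554 0.167     ] [0.57651881 0.11726773 0.167     ]
0.35 [[-2.07511491e-04  4.39307767e-01  8.98336598e-01]
 [-2.69179271e-04  8.98336560e-01 -4.39307811e-01]
 [-9.99999942e-01 -3.32975009e-04 -6.81626144e-05]]
cam in tool [-0.14188821 -0.00070969 -0.07714658]
[[ 1.05704425e-03 -3.06793744e-01  9.51775436e-01]
 [ 9.99999433e-01  1.98407418e-04 -1.04664762e-03]
 [ 1.32265635e-04  9.51776003e-01  3.06793780e-01]]
```

>>> send_rows:
  plan:
    - [0,-9,19,0,0,0]
    - [0,-28,61,0,0,0]
    - [0,-53,117,0,0,0]
    - [0,-79,172,0,0,0]
    - [0,-105,228,0,0,0]
    - [0,-130,284,0,0,0]
    - [0,-156,340,0,0,0]
    - [0,-182,396,0,0,0]
    - [0,-203,443,0,0,0]
    - [0,-214,466,0,0,0]
  claw: 85
  newtons: 70

```text
clock: 1.65
tcp_pos: [0.5785, 0.1162, 0.2311]
orientation: [0.689, 0.161, 0.689, -0.161]
wrist_force: [-0.1, 0.4, -0.5]
finger_gap: 0.0851
```

```bash
python3 - <<'E'
from h import *
for i in range(3):
    c=viewer.read_camera("wrist")
q=get_state();print(q)
cv2.imwrite("pics/wrist1.png",c["frame"]);cv2.imwrite("pics/scene1.png",viewer.read_camera("scene")["frame"])
np.save("w1.npy",np.array([c["rvec"],c["tvec"]]))
# project predicted cap
m=cv2.Rodrigues(np.array(c["rvec"]))[0]
for p in ([.577,.119,.167],[.577,.119,.134]):
    v=m@np.array(p)+c["tvec"];th=np.arctan2(np.hypot(v[0],v[1]),v[2]);print(c["mtx"][0,0]*th*v[:2]/np.hypot(v[0],v[1])+[c["mtx"][0,2],c["mtx"][1,2]])
E
```

```text
{'clock': 1.8, 'joint_pos': array([6.59707885e-02, 3.42142760e-01, 8.60652488e-02, 1.31556881e+00,
       4.01482278e-04, 5.22975944e-01]), 'qvel': array([ 0.04081438, -0.01872071, -0.01715176,  0.00507952,  0.00757295,
        0.0078729 ]), 'tau': array([ -1.45081121, -49.08530831,  30.36379695,  -0.22817514,
        -0.12311907,  -0.0684624 ]), 'tcp_pos': array([0.57726322, 0.11843304, 0.23101237]), 'orientation': array([ 0.68839786,  0.16022197,  0.68905542, -0.16012475]), 'wrist_force': array([-0.62678895, -0.21221724,  0.15263664]), 'ft_torque': array([-0.00148309, -0.01066332, -0.01181336]), 'finger_gap': 0.08510422403651945}
[285.45536076 220.28171393]
[285.0991091  205.59952846]
```

View pics/wrist1.png

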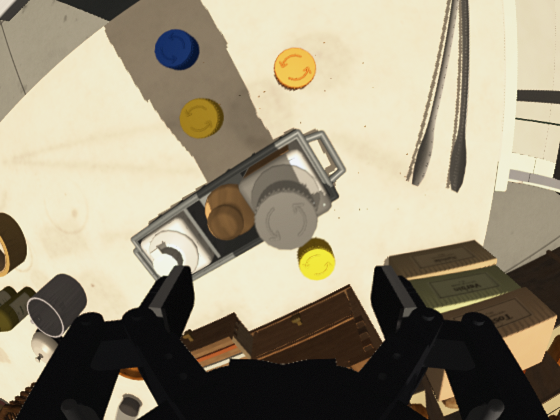

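View pics/scene1.png

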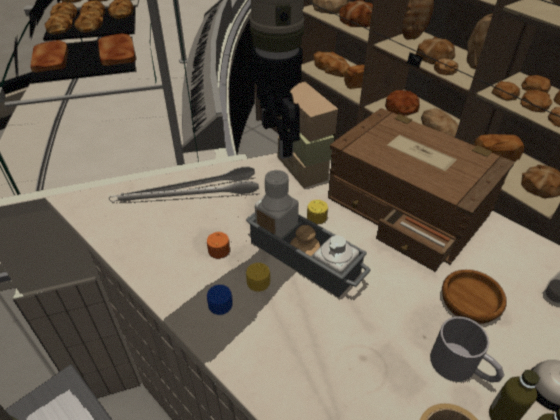

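```bash
python3 - <<'E'
from h import *
t=viewer.read_camera("top")
cap=np.array([.577,.119])
for uv in ((240,108),(243,72),(262,95)):
  for z in (0,.1,.2,.3):
    p=onz(t,uv,z);print(uv,z,p.round(3),np.linalg.norm(p[:2]-cap).round(3))
w=cv2.imread("pics/wrist1.png");cv2.imwrite("pics/wz.png",cv2.resize(w[165:265,235:335],(600,600),interpolation=cv2.INTER_CUBIC))
E
```

```text
(240, 108) 0 [0.746 0.183 0.   ] 0.181
(240, 108) 0.1 [0.715 0.173 0.1  ] 0.149
(240, 108) 0.2 [0.685 0.163 0.2  ] 0.117
(240, 108) 0.3 [0.655 0.153 0.3  ] 0.085
(243, 72) 0 [0.821 0.178 0.   ] 0.251
(243, 72) 0.1 [0.784 0.169 0.1  ] 0.213
(243, 72) 0.2 [0.746 0.159 0.2  ] 0.174
(243, 72) 0.3 [0.709 0.15  0.3  ] 0.135
(262, 95) 0 [0.773 0.139 0.   ] 0.197
(262, 95) 0.1 [0.74  0.133 0.1  ] 0.164
(262, 95) 0.2 [0.707 0.127 0.2  ] 0.13
(262, 95) 0.3 [0.674 0.121 0.3  ] 0.097
```

View pics/wz.png

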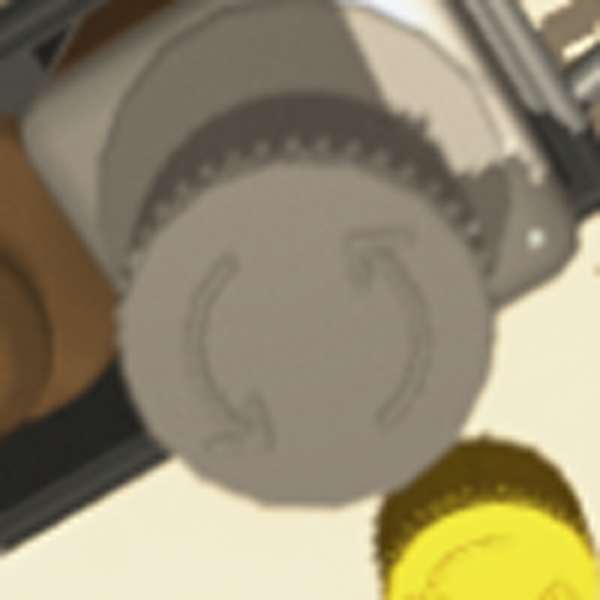

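>>> send_rows:
  plan:
    - [10,0,0,0,0,0]
    - [25,0,0,0,0,0]
    - [40,0,0,0,0,0]
    - [55,0,0,0,0,0]
    - [70,0,0,0,0,0]
    - [82,0,0,0,0,0]
    - [91,0,0,0,0,0]
    - [96,0,0,0,0,0]
    - [96,0,0,0,0,0]
    - [96,0,0,0,0,0]
  claw: 85
  newtons: 70

```text
clock: 3.15
tcp_pos: [0.5776, 0.1197, 0.1358]
orientation: [0.689, 0.16, 0.689, -0.159]
wrist_force: [0.0, -0.1, -1.1]
finger_gap: 0.085
```

```bash
python3 - <<'E'
from h import *
c=viewer.read_camera("wrist")
q=get_state();print(q["clock"],q["tcp_pos"],q["wrist_force"],q["finger_gap"])
cv2.imwrite("pics/wrist2.png",c["frame"]);s=viewer.read_camera("scene")["frame"];cv2.imwrite("pics/scene2.png",cv2.resize(s[100:300,200:400],(600,600)))
m=cv2.Rodrigues(np.array(c["rvec"]))[0]
for p in ([.577,.119,.167],[.577,.119,.134]):
    v=m@np.array(p)+c["tvec"];th=np.arctan2(np.hypot(v[0],v[1]),v[2]);print(c["mtx"][0,0]*th*v[:2]/np.hypot(v[0],v[1])+[c["mtx"][0,2],c["mtx"][1,2]])
E
```

```text
3.2 [0.57765483 0.11966936 0.13588147] [-0.70198015 -0.00640109  0.10712994] 0.08444771017917337
[282.12364688 304.10393597]
[282.15851921 266.41211037]
```

View pics/wrist2.png

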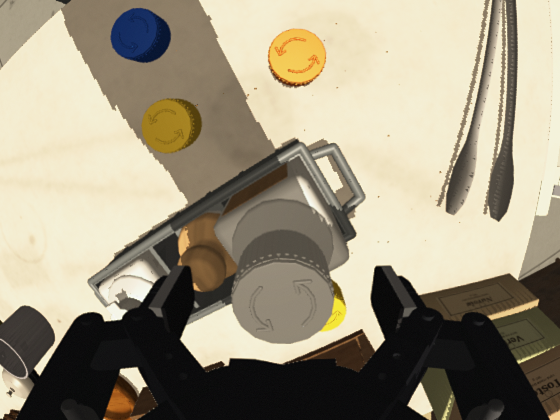

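View pics/scene2.png

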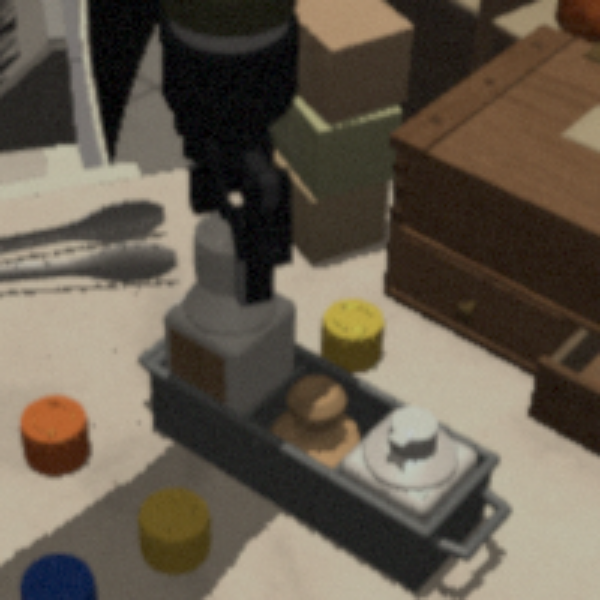

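>>> send_rows:
  plan:
    - [3,0,-1,0,0,0]
    - [5,0,-1,0,0,0]
    - [5,0,-1,0,0,0]
    - [5,0,-1,0,0,0]
    - [5,0,-1,0,0,0]
    - [5,0,-1,0,0,0]
    - [5,0,-1,0,0,0]
    - [5,0,-1,0,0,0]
    - [5,0,-1,0,0,0]
    - [5,0,-1,0,0,0]
  claw: 85

```text
clock: 4.5
tcp_pos: [0.5763, 0.1201, 0.1303]
orientation: [0.689, 0.159, 0.689, -0.159]
wrist_force: [-0.6, -0.8, -0.7]
finger_gap: 0.0848
```

>>> send_rows:
  plan:
    - [0,0,0,0,0,0]
    - [0,0,0,0,0,0]
    - [0,0,0,0,0,0]
    - [0,0,0,0,0,0]
    - [0,0,0,0,0,0]
    - [0,0,0,0,0,0]
    - [0,0,0,0,0,0]
    - [0,0,0,0,0,0]
    - [0,0,0,0,0,0]
    - [0,0,0,0,0,0]
  claw: 30
  newtons: 70

```text
clock: 5.75
tcp_pos: [0.5765, 0.1202, 0.1304]
orientation: [0.689, 0.16, 0.689, -0.159]
wrist_force: [-1.4, 1.6, 3.9]
finger_gap: 0.0417
```

```bash
python3 - <<'E'
from h import *
c=viewer.read_camera("wrist")
q=get_state();print(q["clock"],q["tcp_pos"],q["wrist_force"],q["ft_torque"],q["finger_gap"])
T=R.from_quat(q["orientation"],scalar_first=True).as_matrix();print("F tool",T.T@q["wrist_force"])
cv2.imwrite("pics/wrist3.png",c["frame"]);s=viewer.read_camera("scene")["frame"];cv2.imwrite("pics/scene3.png",cv2.resize(s[100:300,200:400],(600,600)))
E
```

```text
5.8 [0.57643762 0.12016457 0.13034759] [-0.36553502  1.50857464  4.64691733] [0.34690278 0.10817129 0.00440469] 0.04207785762714844
F tool [-4.6466643   1.19618553 -0.99040653]
```

View pics/wrist3.png

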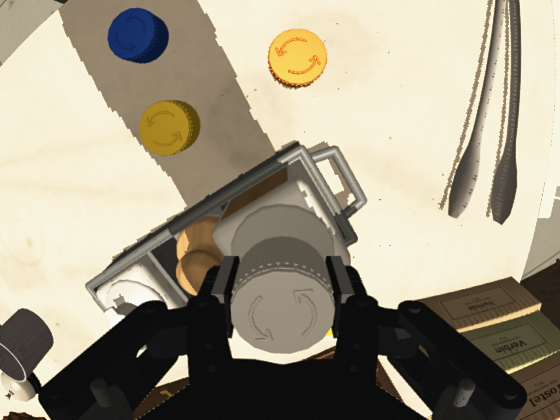

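View pics/scene3.png

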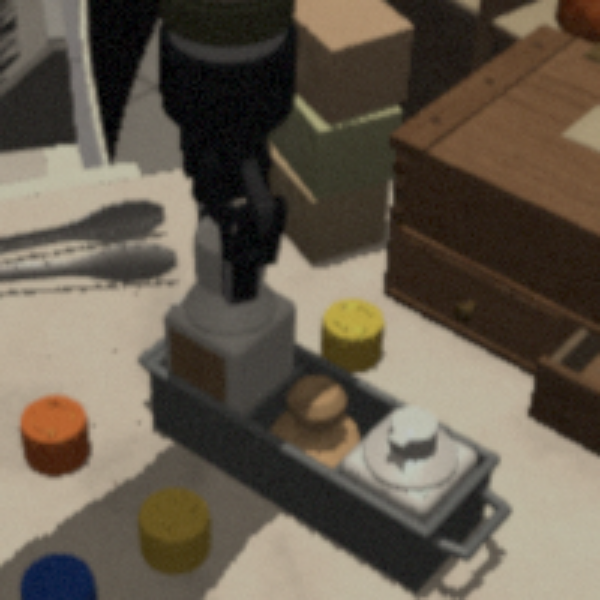

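>>> send_rows:
  plan:
    - [1,0,0,0,0,0]
    - [2,0,0,0,0,0]
    - [3,0,0,0,0,0]
    - [4,0,0,0,0,0]
    - [4.5,0,0,0,0,0]
    - [4.5,0,0,0,0,0]
    - [4.5,0,0,0,0,0]
    - [4.5,0,0,0,0,0]
    - [4.5,0,0,0,0,0]
    - [4.5,0,0,0,0,0]

```text
clock: 7.1
tcp_pos: [0.5766, 0.1202, 0.1266]
orientation: [0.689, 0.16, 0.689, -0.159]
wrist_force: [-2.8, 2.1, 8.3]
finger_gap: 0.042
```

```bash
python3 - <<'E'
from h import *
for i in range(2):
    c=viewer.read_camera("wrist")
    q=get_state();print(q["clock"],q["tcp_pos"],q["wrist_force"],q["ft_torque"],q["finger_gap"])
cv2.imwrite("pics/wrist4.png",c["frame"][200:400,180:380])
E
```

```text
7.15 [0.57653945 0.12017522 0.1266038 ] [-2.53670453  2.0003119   8.8824414 ] [ 0.34376177  0.38503433 -0.02269855] 0.04204387146911056
7.2 [0.57651964 0.12017522 0.12660784] [-1.38810812  1.97542282  8.31211407] [ 0.35364556  0.36033238 -0.0115439 ] 0.04165618290829865
```

View pics/wrist4.png

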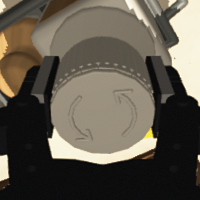

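>>> send_rows:
  plan:
    - [0.4,0,0,0,0,0]
    - [0.8,0,0,0,0,0]
    - [0.8,0,0,-4,0,0]
    - [0.8,0,0,-8,0,0]
    - [0.8,0,0,-12,0,0]
    - [0.8,0,0,-16,0,0]
    - [0.8,0,0,-20,0,0]
    - [0.8,0,0,-25,0,0]
    - [0.8,0,0,-30,0,0]
    - [0.8,0,0,-30,0,0]

```text
clock: 8.45
tcp_pos: [0.5775, 0.1195, 0.1262]
orientation: [0.708, -0.025, 0.706, 0.024]
wrist_force: [-0.5, -0.3, 7.9]
finger_gap: 0.0415
```

```bash
python3 - <<'E'
from h import *
for i in range(2):
    c=viewer.read_camera("wrist")
    q=get_state();T=R.from_quat(q["orientation"],scalar_first=True).as_matrix();print(q["clock"],q["tcp_pos"],q["wrist_force"],q["ft_torque"],q["finger_gap"],np.degrees(np.arctan2(T[1,1],T[0,1])),q["joint_pos"])
cv2.imwrite("pics/wrist5.png",c["frame"])
E
```

```text
8.5 [0.57752342 0.11953441 0.12620641] [-0.08472662  0.21561539  8.37299752] [-0.02955841  0.09897616  0.0397334 ] 0.04169546777680275 93.92392432106628 [ 6.85606062e-02  3.88753300e-01 -1.07558133e-01  1.07162923e+00
 -1.03517048e-03  7.22513932e-05]
8.55 [0.57754533 0.11954214 0.12623826] [ 0.25842357 -0.22949833  9.57230747] [-0.06653495  0.11142839  0.01851342] 0.04166106510814061 93.91893109808824 [ 6.85876580e-02  3.88735417e-01 -1.07502905e-01  1.07165140e+00
 -1.06715261e-03  1.86306092e-04]
```

View pics/wrist5.png

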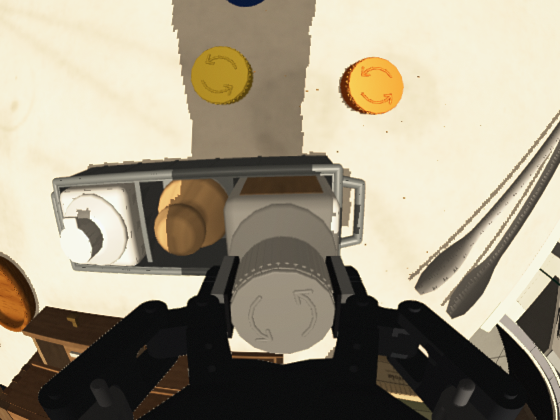

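The arrows on the cap have turned with the gripper, the bottle is still square in its pocket, and about 9 N of press is holding. I'll turn the rest.

>>> send_rows:
  plan:
    - [0.2,0,0,-5,0,0]
    - [0.2,0,0,-10,0,0]
    - [0.2,0,0,-15,0,0]
    - [0.2,0,0,-20,0,0]
    - [0.2,0,0,-25,0,0]
    - [0.2,0,0,-30,0,0]
    - [0.2,0,0,-35,0,0]
    - [0.2,0,0,-39,0,0]
    - [0.2,0,0,-39,0,0]
    - [0.2,0,0,-39,0,0]

```text
clock: 9.8
tcp_pos: [0.5777, 0.1195, 0.1261]
orientation: [0.659, -0.259, 0.657, 0.258]
wrist_force: [-0.0, 0.2, 9.7]
finger_gap: 0.0416
```

```bash
python3 - <<'E'
from h import *
for i in range(2):
    c=viewer.read_camera("wrist")
    q=get_state();T=R.from_quat(q["orientation"],scalar_first=True).as_matrix();print(q["clock"],q["tcp_pos"],q["wrist_force"],q["ft_torque"],q["finger_gap"],np.degrees(np.arctan2(T[1,1],T[0,1])))
cv2.imwrite("pics/wrist6.png",c["frame"])
E
```

```text
9.85 [0.57778532 0.1195482  0.12616633] [0.52937511 0.24958956 9.48719023] [-0.03245789 -0.02137566 -0.00541369] 0.0419085206854657 132.91602025641515
9.9 [0.57777749 0.11953814 0.12612737] [ 0.70395967 -0.9751669   8.54439679] [-0.02612888  0.04738712  0.0172042 ] 0.04180430974736286 132.91669055373174
```

View pics/wrist6.png

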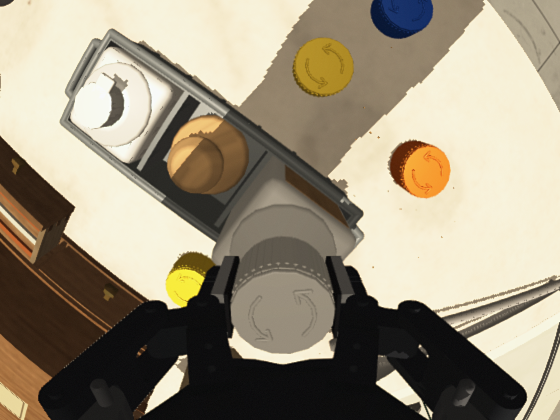

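>>> send_rows:
  plan:
    - [-1,0,0,0,0,0]
    - [-2,0,0,0,0,0]
    - [-3,0,0,0,0,0]
    - [-4,0,0,0,0,0]
    - [-5,0,0,0,0,0]
    - [-6,0,0,0,0,0]
    - [-7,0,0,0,0,0]
    - [-8,0,0,0,0,0]
    - [-9,0,0,0,0,0]
    - [-9,0,0,0,0,0]

```text
clock: 11.15
tcp_pos: [0.5759, 0.12, 0.1334]
orientation: [0.658, -0.259, 0.658, 0.259]
wrist_force: [0.3, -0.8, -0.2]
finger_gap: 0.0418
```

```bash
python3 - <<'E'
from h import *
for i in range(2):
    c=viewer.read_camera("wrist")
    q=get_state();print(q["clock"],q["tcp_pos"],q["wrist_force"],q["ft_torque"],q["finger_gap"])
cv2.imwrite("pics/wrist7.png",c["frame"]);s=viewer.read_camera("scene")["frame"];cv2.imwrite("pics/scene7.png",cv2.resize(s[100:300,200:400],(600,600)))
E
```

```text
11.2 [0.57593154 0.12002075 0.13335677] [ 0.78825044 -0.79344952 -0.50912977] [-1.46649922e-01 -1.72235279e-01 -5.00683124e-06] 0.04204992101663542
11.25 [0.57594735 0.120026   0.13337875] [ 0.71743156 -0.43464938 -0.24954576] [-0.22099227 -0.16358232  0.01175298] 0.04139204939203152
```

View pics/wrist7.png

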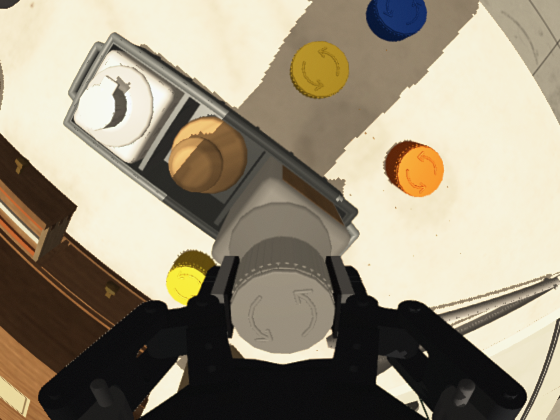

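View pics/scene7.png

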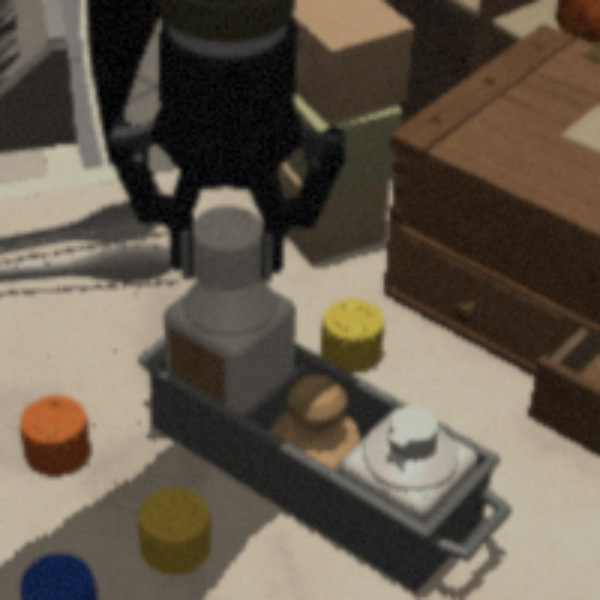

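>>> send_rows:
  plan:
    - [-3,0,0,0,0,0]
    - [-7,0,0,0,0,0]
    - [-12,0,0,0,0,0]
    - [-18,0,0,0,0,0]
    - [-25,0,0,0,0,0]
    - [-33,0,0,0,0,0]
    - [-42,0,0,0,0,0]
    - [-52,0,0,0,0,0]
    - [-62,0,0,0,0,0]
    - [-68,0,0,0,0,0]

```text
clock: 12.55
tcp_pos: [0.5766, 0.1201, 0.2028]
orientation: [0.658, -0.259, 0.658, 0.259]
wrist_force: [-0.1, -0.8, -1.0]
finger_gap: 0.0416
```

>>> send_rows:
  plan:
    - [0,0,0,0,0,0]
    - [0,0,0,0,0,0]
    - [0,0,0,0,0,0]
    - [0,0,0,0,0,0]
    - [0,0,0,0,0,0]
    - [0,0,0,0,0,0]
    - [0,0,0,0,0,0]
    - [0,0,0,0,0,0]
    - [0,0,0,0,0,0]
    - [0,0,0,0,0,0]

```text
clock: 13.8
tcp_pos: [0.5763, 0.1201, 0.2018]
orientation: [0.658, -0.259, 0.658, 0.259]
wrist_force: [0.1, -0.3, 0.2]
finger_gap: 0.0416
```

```bash
python3 - <<'E'
from h import *
for i in range(2):
    c=viewer.read_camera("wrist")
    q=get_state();print(q["clock"],q["tcp_pos"],q["wrist_force"],q["finger_gap"],abs(q["qvel"]).max())
cv2.imwrite("pics/wrist8.png",c["frame"]);s=viewer.read_camera("scene")["frame"];cv2.imwrite("pics/scene8.png",cv2.resize(s[100:300,200:400],(600,600)))
E
```

```text
13.85 [0.57633816 0.12008349 0.20180244] [ 0.33788956 -0.41360209 -0.04807903] 0.04198364113088985 0.0024428930661602667
13.9 [0.57633927 0.12006812 0.2018238 ] [-0.93128375  0.22675301 -0.45812954] 0.04169678834885669 0.0012836346708222355
```

View pics/wrist8.png

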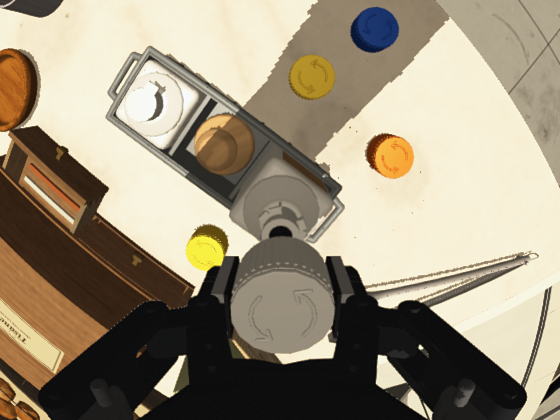

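View pics/scene8.png

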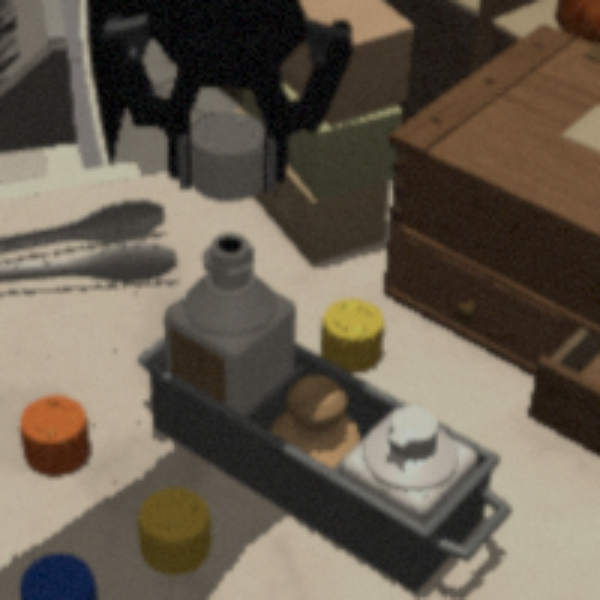

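The cap is held level above the open neck, clear of the bottle. In the scene crop the open mouth is at (230,243), and the bottle, brush and flip-top bottle all stand in their pockets. I'm handing in.

```bash
python3 -c "
from workcell import job
print(job.hand_in())"
```

```text
the job is handed in; nothing more can be done
None
```

The cleaner concentrate is open: the cap came off cleanly, and I handed the job in at about 13.9 s of the 38 s allowed, with the cap still in the gripper. The hand-in reports no verdict.

**What I did**
- **Finding the cap:** I located it at about (0.577, 0.119) m by casting rays from the top and scene cameras. The position worked out from the caddy's corners agreed to within about 1 mm.
- **Pressing:** I gripped the cap at 70 N and pressed to a reading of about 8 to 10 N. The tool had gone down about 4.2 mm since gripping, so the cap was out of its catches.
- **Twisting:** I turned it 69° anticlockwise in one grasp, keeping the press on throughout.
- **Lifting:** The first 7 mm of lift pulled with only about 0.3 N, roughly the cap's own weight, so the bottle was not coming with it. I then raised it to its final height.

**Last checks**
- **Cap:** It is level, still and gripped at a finger opening of 42 mm. Its lower edge works out about 5 cm above the rim.
- **Scene:** The final pictures show the bottle's neck open below the cap. The bottle, brush and flip-top bottle are standing in their pockets.

**Disagreements**
- **Cap position:** The scene camera put the cap about 2 to 3 mm to one side of the top camera's result. The close-up wrist view suggested a further shift of about 1.7 mm, of which I corrected 1 mm before gripping.
- **Finger opening:** It read about 1 mm under the cap's 43 mm.

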